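# Set the stepped attenuator to its third click

### The job

Set the level on the silver attenuator box: with a fingertip against the side of its black sliding lever, push it home to the stop at the end marked by the broad black block, then push it back the other way click by click and leave it resting in the third click from home, without ever going past that click. Only push the lever, never pinch it, leave everything else where it stands, and finish with the hand clear.

Things in the scene. Friction and masses are not known exactly. Their poses are not given: they have to be found in the camera images.
- attenuator: Silver box 200 (its x) by 280 (its y) by 60 mm high, screwed down. Origin: centre of underside; z up. In its flat top (z = 60 mm) a slot runs along y at x = -30 mm, y = -54 to 54 mm. Black marks on the slot's +x side, one per click: a broad block (8 x 16 mm) at the home end (y = -42 mm), then six thin lines 14 mm apart, longer towards +y.
- lever (a joint): Slide of the lever along the box's +y, m: 0 home (at the stop, lever centre at box y = -42 mm), 0.084 at the other stop. It rests at home and in clicks at 0.014, 0.028, 0.042 and so on. Leaving a rest takes about 4 to 5 N; the push fades to nothing half-way, past which a sprung roller makes the lever jump ahead of the finger into the next rest. Starts in the first or second click, or between.
- lever_top (a point): Centre of the lever's top; axes as the box's. The lever is an upright black plastic block with flat sides, 16 mm thick along the slot (box y), 26 mm across it (box x), top 36.5 mm and lower edge 2 mm above the box's top. Push it on its 26 mm wide sides, 15 to 25 mm above the box's top.
- puck: Loose brass speaker foot standing on the box behind the slot, 36 mm across, 30 mm high, 90 g; origin: centre of its underside. A bystander.
- mug: Loose white mug, 76 mm across, 85 mm high, with one handle, on the counter beside the box (left or right); origin: centre of its underside. A bystander.
- carton: Loose cardboard carton 60 by 80 by 50 mm high, on the counter at the box's other side; origin: centre of its underside. A bystander.
- remote: Loose black remote control 45 by 165 by 18 mm, on the counter in front of the box (towards the robot); origin: centre of its underside. A bystander.

How it is judged:
On the way:
1. the lever has been pushed home, within 3 mm of its stop (value of joint lever below 0.003 m), for 0.1 s.
At the end, for the whole second after the job is handed in: after having been home, the lever rests in the third click (joint value 42 mm, within 4 mm), and each bystander is within 15 mm of where it stood (value of joint lever between 0.038 and 0.046 m and velocity of joint lever between -0.005 and 0.005 m/s and distance of each of puck, mug, carton, remote from where it was at the start of the episode below 0.015 m); the robot touches nothing.
It fails at once if the lever goes past the third click, over the hump towards the fourth (beyond 50 mm) (value of joint lever above 0.05 m).
It fails at once if the lever is pinched: both of its flat sides are pressed at once with more than 1 N (contact force between the fingers and lever_c1 above 1 N and contact force between the fingers and lever_c2 above 1 N).
It fails at once if a bystander (puck, mug, carton or remote) is pushed, lifted or tipped by more than 15 mm (distance of any of puck, mug, carton, remote from where it was at the start of the episode above 0.015 m).
It also fails if it takes over 61 s, if anything falls off the work surface, if the arm or the gripper's body presses on something with over 40 N, if the wrist force passes 120 N, or if a joint passes its speed limit or range.

### The arm

A 6-joint arm with a two-finger parallel gripper is mounted at the origin on the work surface. World frame = base frame: x ahead of the robot, y to its left, z up, the work surface at z = 0. Lengths are in m, angles in rad, forces in N, time in s.
With the tool pointing down it reaches from about 0.35 to 1 m from the base axis. Payload 7.1 kg.
Tool frame: the origin (TCP) lies between the finger pads; the fingertips stand 22 mm ahead of it and the grasp point (between the pads) lies 3 mm ahead of it; x points along the fingers, y is the direction in which the jaws open and shut, and the axes are right-handed (so a half turn about x gives the same grasp; the last joint's range is limited). The gripper opens to 85 mm and grips with 20 to 120 N. Pads are 22 mm wide; open, the fingers measure 114 mm over their backs; the gripper's body (76 mm by 85 mm) begins 54 mm behind the grasp point. The pads swing forward as they close: fully open they stand 13 mm farther back than shut.
Start: joints at [-1.322, 0.423, 1.63, -0, 1.089, -0.019], TCP at [0.165, -0.603, 0.253] pointing down, gripper open.
Joint ranges: [-3, 3], [-0.9, 2.11], [0.09, 2.58], [-1.31, 4.45], [0.11, 2.69], [-2.54, 2.54]. Speed limits (rad/s): [2.39, 2.39, 3.01, 3.14, 3.14, 3.14].

### API

Orientations are given as a rotation vector (axis times angle).
In Python, from rig import manip gives the robot as it stands. The module is installed in compiled form; this text tells all that it offers. Calls block until the motion is done:
- manip.move_to(position, orientation): joint-space move of the TCP to a pose.
- manip.servo_line(position, orientation=None, rate=0.15): straight line of the TCP; orientation=None keeps the orientation; rate is the mean speed in m/s.
- manip.set_joints(angles): joint-space move.
- manip.command_gripper(opening, f_grip=None): finger opening in m; f_grip is the grip in N (None keeps the last); returns when the fingers have stopped.
- manip.hold(seconds).
- manip.solve_ik(position, orientation): joint angles nearest the present ones, or None.
- manip.camera(name): name is "scene" or "side" or "wrist"; returns a dict with "image" (384x512x3 uint8, red, green, blue), "fx", "fy", "cx", "cy" (pixels), "k1" (the pictures are not rectified: a ray, as slopes to the right and down, at radius r is drawn at 1 + k1 r^2 times it, then the intrinsics apply), "cam_to_world" (4x4, takes a point from camera to world coordinates); the wrist camera has in their place "mount" (4x4, takes a point from camera to tool coordinates, whose origin is the TCP and whose axes are the tool frame's). Camera axes: x right, y down, z forward; pixel columns grow to the right and rows downward; lengths in m; the calibration is good to about 2 mm. A picture is of the moment at which its call begins: read the wrist's pose just before it. There is no depth.
A pose or a line that the arm cannot do raises manip.IKError and nothing moves.
- manip.sign_off(): hands the job in, once; it reports no verdict.
Readings, each from a call of its own:
- manip.get_time(): time.
- manip.get_joint_positions(): joint angles.
- manip.get_joint_vel(): joint speeds.
- manip.get_tau(): joint torques, N m.
- manip.get_position(): TCP position.
- manip.get_ee_rot(): TCP orientation.
- manip.get_contact_force(): force on the tool from outside, world axes, zero at the start.
- manip.get_torque(): the same for the moment, N m.
- manip.get_width(): finger opening in m.
Only numpy, scipy, OpenCV 4.12 (cv2) and the standard library are available. Lean on these libraries where they do the work, as an engineer would, in place of code of your own. Each camera call takes 0.05 s, during which the arm holds its last target. There are 200 camera calls.

## Working session

There is one attempt and no reset: what is moved stays moved. The work goes in short steps, each a Python script; the robot and the scene stay as the last script left them, time stands still between calls to the robot, and variables do not carry over. Pictures are saved under pics/ and viewed, about 8 in all and at most 12, crops included, and the job is handed in when it is done.

```bash
mkdir -p pics; cat > h.py <<'E'
import numpy as np, cv2
from scipy.spatial.transform import Rotation as R
from rig import manip
def grab(n):
    p=np.array(manip.get_position()); o=np.array(manip.get_ee_rot())
    c=manip.camera(n)
    if 'mount' in c:
        T=np.eye(4); T[:3,:3]=R.from_rotvec(o).as_matrix() if o.size==3 else o; T[:3,3]=p
        c['T']=T@np.array(c['mount'])
    else: c['T']=np.array(c['cam_to_world'])
    return c
def save(c,n): cv2.imwrite('pics/'+n,cv2.cvtColor(np.asarray(c['image']),cv2.COLOR_RGB2BGR))
def ray(c,uv):
    K=np.array([[c['fx'],0,c['cx']],[0,c['fy'],c['cy']],[0,0,1.]])
    s=cv2.undistortPoints(np.array(uv,float).reshape(-1,1,2),K,np.array([c['k1'],0,0,0.]),).reshape(-1,2)
    d=np.c_[s,np.ones(len(s))]@c['T'][:3,:3].T
    return c['T'][:3,3],d
def onz(c,uv,z):
    o,d=ray(c,uv); return o+d*((z-o[2])/d[:,2])[:,None]
def proj(c,P):
    K=np.array([[c['fx'],0,c['cx']],[0,c['fy'],c['cy']],[0,0,1.]])
    M=np.linalg.inv(c['T'])
    return cv2.projectPoints(np.array(P,float).reshape(-1,1,3),cv2.Rodrigues(M[:3,:3])[0],M[:3,3],K,np.array([c['k1'],0,0,0.]))[0].reshape(-1,2)
E
python3 - <<'E'
from h import *
a=grab('scene');b=grab('side');save(a,'scene0.png');save(b,'side0.png')
for c in(a,b):print(c['fx'],c['k1'],c['T'].round(3).tolist())
print(manip.get_time(),manip.get_ee_rot(),manip.get_width(),manip.get_contact_force())
w=grab('wrist');print(np.array(w['mount']).round(3).tolist(),w['fx'])
E
```

```text
369.79943458665184 -0.06090143273176174 [[0.79, 0.334, -0.514, 0.988], [0.613, -0.457, 0.644, -0.438], [-0.02, -0.824, -0.566, 0.547], [0.0, 0.0, 0.0, 1.0]]
356.93047895683753 -0.06510787643545782 [[-0.879, -0.286, 0.382, 0.247], [-0.477, 0.485, -0.733, 0.706], [0.024, -0.827, -0.562, 0.583], [0.0, 0.0, 0.0, 1.0]]
0.1 [ 2.07880274  0.28153655 -2.07909987] 0.0856519495010721 [ 0.6193254   0.62711323 -0.12442458]
[[-0.001, -0.299, 0.954, -0.12], [1.0, -0.001, 0.001, 0.0], [0.0, 0.954, 0.299, -0.077], [0.0, 0.0, 0.0, 1.0]] 345.7987183203209
```

View pics/scene0.png

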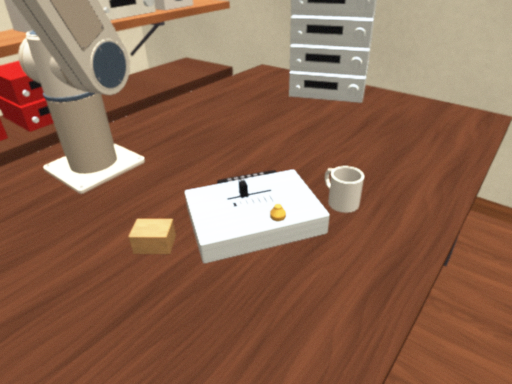

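View pics/side0.png

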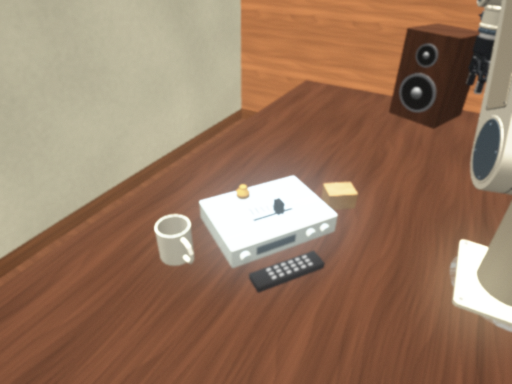

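Both views show the silver box. In the scene view the lever is at (243,188), the broad block at (234,204), the puck at (278,213), the mug at (345,188) and the carton at (153,236). Home is the carton end. I'll do a coarse localisation, then look from above with the wrist camera.

```bash
python3 - <<'E'
from h import *
a=grab('scene');b=grab('side')
A=onz(a,[(186,191),(294,174),(326,211),(206,244)],.06);print(A.round(3))
B=onz(b,[(200,207),(292,180),(335,213),(240,249)],.06);print(B.round(3))
print('lever a',onz(a,[(243,182)],.0965).round(3),'b',onz(b,[(279,202)],.0965).round(3))
print('puck',onz(a,[(278,208)],.09).round(3),onz(b,[(243,188)],.09).round(3),'mug',onz(a,[(345,172)],.085).round(3),onz(b,[(174,225)],.085).round(3),'carton',onz(a,[(153,228)],.05),onz(b,[(340,188)],.05))
c=A.mean(0)/2+B.mean(0)/2; print('c',c)
# look from above: tool down, jaws along +-y-ish
for yaw in np.radians([0,90,-90,180]):
    x=np.array([0,0,-1.]); y=np.array([-np.sin(yaw),np.cos(yaw),0]); M=np.c_[x,y,np.cross(x,y)]
    T=np.eye(4);T[:3,:3]=M
    m=np.array(grab('wrist')['mount']); cp=M@m[:3,3]; cz=M@m[:3,2]
    print(np.degrees(yaw),cp.round(3),cz.round(3))
E
```

```text
[[ 0.401  0.014  0.06 ]
 [ 0.564  0.226  0.06 ]
 [ 0.704  0.141  0.06 ]
 [ 0.569 -0.088  0.06 ]]
[[ 0.696  0.158  0.06 ]
 [ 0.553 -0.069  0.06 ]
 [ 0.402  0.014  0.06 ]
 [ 0.536  0.235  0.06 ]]
lever a [[0.523 0.081 0.097]] b [[0.518 0.088 0.097]]
puck [[0.637 0.056 0.09 ]] [[0.626 0.072 0.09 ]] mug [[0.679 0.271 0.085]] [[0.684 0.265 0.085]] carton [[ 0.43535325 -0.11342027  0.05      ]] [[ 0.4286937  -0.11416604  0.05      ]]
c [0.55310003 0.07879918 0.06      ]
0.0 [-0.077  0.     0.12 ] [ 0.299  0.001 -0.954]
90.0 [-0.    -0.077  0.12 ] [-0.001  0.299 -0.954]
-90.0 [0.    0.077 0.12 ] [ 0.001 -0.299 -0.954]
180.0 [ 0.077 -0.     0.12 ] [-0.299 -0.001 -0.954]
```

```bash
cat >> h.py <<'E'
def down(yaw):
    x=np.array([0,0,-1.]); y=np.array([-np.sin(yaw),np.cos(yaw),0])
    return R.from_matrix(np.c_[x,y,np.cross(x,y)]).as_rotvec()
E
python3 - <<'E'
from h import *
manip.command_gripper(0.0,f_grip=40)
yaw=np.radians(-33); 
manip.move_to([.535,.088,.25],down(yaw)); manip.hold(.3)
print(manip.get_joint_positions(),manip.get_position(),manip.get_width(),manip.get_contact_force(),manip.get_time())
w=grab('wrist'); np.save('w1.npy',w,allow_pickle=True); save(w,'w1.png')
E
```

```text
[ 1.40515266e-01  3.06420784e-01  1.81643528e+00 -1.22517880e-05
  1.01876853e+00 -8.53717856e-01] [0.53506218 0.08769869 0.24998138] 4.005381555389289e-05 [ 0.15742369  0.30231997 -0.40990147] 4.275
```

View pics/w1.png

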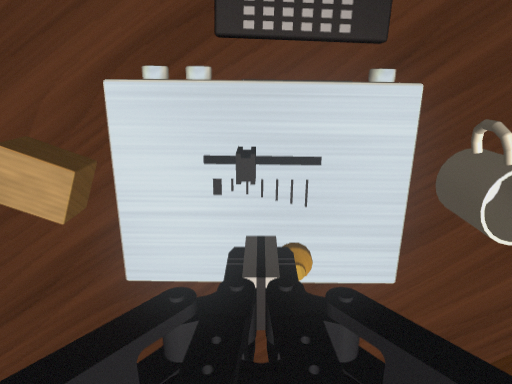

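The wrist view has robot-side up and +y to the right. It shows the lever at (246,166), the broad block at (217,187) and the thin marks at columns 232 to 306, with the puck at (298,260) behind the fingers. The mug is on the right and the carton on the left.

```bash
python3 - <<'E'
from h import *
w=np.load('w1.npy',allow_pickle=True).item()
g=cv2.cvtColor(w['image'],cv2.COLOR_RGB2GRAY)
m=(g<110).astype(np.uint8); m[:100]=0;m[225:]=0;m[:,:135]=0;m[:,390:]=0
n,l,s,c=cv2.connectedComponentsWithStats(m)
pts=[]
for i in range(1,n):
    if s[i,4]>8:
        print(s[i],c[i].round(1),onz(w,[c[i]],.06)[0].round(4))
        if s[i,0]>205 and s[i,1]>165: pts.append(onz(w,[c[i]],.06)[0])
P=np.array(sorted(pts,key=lambda p:p[0]+p[1]))
print('rows 140-190 cols of lever'); 
for r in (150,158,168,175,182): x=np.where(g[r,228:266]<60)[0]+228; print(r,x.min(),x.max())
print(g[140:192,246])
# box outline
b=((g>120)).astype(np.uint8); k=cv2.morphologyEx(b,cv2.MORPH_OPEN,np.ones((9,9)));
n2,l2,s2,_=cv2.connectedComponentsWithStats(k); i=1+s2[1:,4].argmax()
q=l2==i
def edge(rows,side):
    p=[(np.where(q[r])[0][0 if side<0 else -1],r) for r in rows]; return np.array(p,float)
for nm,uv in (('L',edge(range(100,260,10),-1)),('R',edge(range(100,220,10),1))):
    X=onz(w,uv,.06); d=cv2.fitLine(X[:,:2].astype(np.float32),cv2.DIST_HUBER,0,.01,.01).ravel(); print(nm,d,np.degrees(np.arctan2(d[1],d[0])))
uv=np.array([(c_,np.where(q[:,c_])[0][0]) for c_ in range(120,410,10)],float)
X=onz(w,uv,.06);d=cv2.fitLine(X[:,:2].astype(np.float32),cv2.DIST_HUBER,0,.01,.01).ravel(); print('T',d,np.degrees(np.arctan2(d[1],d[0]))-90)
E
```

```text
[ 204  147  117   47 1470] [255.9 162.7] [0.5306 0.0857 0.06  ]
[213 179   9  16 136] [216.8 186.6] [0.5297 0.0423 0.06  ]
[231 179   2  12  23] [231.5 184.3] [0.5354 0.0552 0.06  ]
[261 180   2  17  34] [261.5 188. ] [0.5538 0.0767 0.06  ]
[276 180   2  20  40] [276.5 189.5] [0.5627 0.0878 0.06  ]
[290 180   3  23  44] [291.3 190.7] [0.5713 0.0988 0.06  ]
[305 180   3  27  52] [306.  192.8] [0.5806 0.1094 0.06  ]
rows 140-190 cols of lever
150 238 255
158 228 265Traceback (most recent call last):
  File "<stdin>", line 13, in <module>
    return umr_minimum(a, axis, None, out, keepdims, initial, where)
ValueError: zero-size array to reduction operation minimum which has no identity
```

```bash
cat >> h.py <<'E'
def frame(w):
    "box yaw and slot point from slot (x=-30,y=+-54)"
    g=cv2.cvtColor(w['image'],cv2.COLOR_RGB2GRAY); return g
E
python3 - <<'E'
from h import *
w=np.load('w1.npy',allow_pickle=True).item()
g=cv2.cvtColor(w['image'],cv2.COLOR_RGB2GRAY).astype(int)
X=onz(w,[(c,180) for c in (216.9,231.5,261.5,276.5,291,305.7)],.06)[:,:2]
s=np.array([-42,-28,0,14,28,42])/1e3
py=np.polyfit(s,X,1); print('yvec',py[0],np.linalg.norm(py[0]),'mark y0',py[1],'res',(np.c_[s,np.ones(6)]@py-X).round(4).tolist())
# slot
for c in (204,207,215,225,275,290,305,315,320,322):print(c,g[150:172,c].tolist())
print('lever rows');
for r in range(144,188,3): print(r,g[r,230:262].tolist())
E
```

```text
yvec [0.5393289  0.82887583] 0.9888937298268228 mark y0 [0.54714059 0.08091063] res [[-0.0, -0.0], [0.0001, 0.0002], [-0.0001, -0.0001], [-0.0001, -0.0002], [0.0, 0.0], [0.0001, 0.0001]]
204 [212, 212, 209, 207, 186, 129, 64, 65, 65, 66, 66, 67, 69, 112, 180, 212, 210, 205, 206, 209, 211, 213]
207 [213, 212, 207, 206, 186, 123, 56, 58, 54, 59, 60, 56, 57, 101, 177, 212, 208, 208, 206, 207, 211, 213]
215 [212, 212, 208, 204, 208, 157, 55, 57, 57, 57, 56, 57, 59, 100, 177, 209, 208, 207, 203, 208, 210, 214]
225 [211, 210, 207, 205, 206, 154, 58, 59, 56, 59, 58, 61, 58, 73, 164, 210, 208, 204, 203, 205, 211, 212]
275 [209, 209, 206, 202, 203, 187, 128, 59, 59, 59, 60, 60, 60, 61, 126, 183, 204, 202, 202, 201, 205, 210]
290 [208, 208, 207, 203, 202, 183, 123, 62, 60, 61, 60, 58, 61, 59, 99, 171, 202, 203, 200, 201, 205, 208]
305 [207, 208, 206, 204, 205, 207, 158, 61, 60, 61, 59, 62, 59, 64, 75, 160, 205, 202, 201, 202, 205, 210]
315 [207, 208, 206, 204, 205, 207, 164, 76, 61, 62, 62, 63, 61, 63, 76, 161, 206, 206, 202, 201, 206, 209]
320 [206, 208, 208, 203, 204, 207, 164, 77, 64, 62, 6
[... 1676 characters left out ...]
7, 66, 66, 67, 68, 68, 66, 69, 66, 68, 66, 68, 69, 69, 66, 68, 85, 208, 212, 212, 212, 211, 211]
177 [211, 212, 211, 210, 210, 210, 77, 67, 69, 68, 66, 68, 66, 68, 66, 66, 68, 67, 67, 67, 66, 68, 70, 68, 64, 83, 206, 209, 209, 209, 208, 209]
180 [212, 94, 67, 169, 209, 210, 78, 68, 65, 66, 68, 68, 68, 67, 65, 65, 66, 66, 67, 69, 68, 66, 70, 67, 68, 123, 207, 209, 210, 209, 209, 105]
183 [216, 105, 68, 171, 213, 214, 78, 68, 66, 66, 66, 189, 215, 212, 215, 213, 104, 69, 169, 211, 140, 74, 70, 69, 67, 170, 209, 211, 212, 211, 212, 81]
186 [211, 105, 68, 125, 209, 211, 211, 210, 212, 209, 210, 211, 211, 211, 211, 211, 105, 67, 168, 209, 212, 210, 210, 210, 210, 209, 210, 210, 211, 211, 209, 79]
```

```bash
cat >> h.py <<'E'
U=np.array([.5393289,.82887583]);U/=np.linalg.norm(U); V=np.array([U[1],-U[0]]); YAW=np.arctan2(-U[0],U[1])
M0=np.array([.54714,.08091])   # mark row, box y=0
def boxy(p): return (np.asarray(p)[...,:2]-M0)@U
def boxx(p): return (np.asarray(p)[...,:2]-M0)@V
E
python3 - <<'E'
from h import *
w=np.load('w1.npy',allow_pickle=True).item()
S=onz(w,[(204,159),(322,161)],.06); print('slot ends',boxy(S),boxx(S))
L=onz(w,[(245.7,169.5),(245.7,182.5),(245.7,157)],.0965); print('lever y,x',boxy(L),boxx(L),L)
print(np.degrees(YAW),'joint',boxy(L)+.042)
# puck in box coords
a=grab('scene');b=grab('side')
for P in(onz(a,[(278,208)],.09),onz(b,[(243,188)],.09)):print('puck',boxy(P),boxx(P))
# lever top height by two views: wrist ray vs scene ray
for c,uv in((a,(243,182)),(b,(279,202))):
    o1,d1=ray(w,[(245.7,169.5)]);o2,d2=ray(c,[uv]);d1=d1[0];d2=d2[0]
    t=np.linalg.lstsq(np.c_[d1,-d2],o2-o1,rcond=None)[0];print('tri',o1+t[0]*d1,o2+t[1]*d2)
E
```

```text
slot ends [-0.05258977  0.05563981] [-0.02002792 -0.01815143]
lever y,x [-0.01285846 -0.01300161 -0.01272454] [-0.01943945 -0.0083823  -0.02983459] [[0.52383332 0.08073424 0.0965    ]
 [0.53302318 0.07458383 0.0965    ]
 [0.51519331 0.08651585 0.0965    ]]
-33.05105276901771 joint [0.02914154 0.02899839 0.02927546]
puck [0.02825673] [0.08888692]
puck [0.03492386] [0.07080033]
tri [0.52369633 0.08086194 0.09722081] [0.52326546 0.08046605 0.09720906]
tri [0.52514897 0.0795078  0.08957731] [0.52253601 0.07862942 0.08923633]
```

```bash
cat >> h.py <<'E'
SX=-.0192
def P(y,z): return np.r_[M0+U*y+V*SX,z]
ROT=down(YAW)
def fy(): 
    f=np.array(manip.get_contact_force()); return f[:2]@U
def tip(y,z,**k): manip.servo_line(P(y,z),ROT,**k)
E
python3 - <<'E'
from h import *
manip.move_to(P(.026,.25),ROT); tip(.026,.13); tip(.026,.096,rate=.05); manip.hold(.2)
print(boxy(manip.get_position()),manip.get_contact_force(),manip.get_time())
w=grab('wrist');save(w,'w2.png')
E
```

```text
0.02617204938488147 [-0.80931376 -0.37312009  0.9040462 ] 6.6583
```

View pics/w2.png

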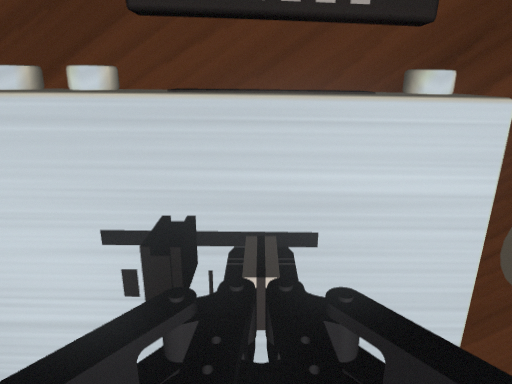

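The finger is down at about (262,250), to the right of the lever (175,260) with a clear gap. Next I push towards home in small steps, logging the force.

```bash
python3 - <<'E'
from h import *
f0=np.mean([fy() for _ in range(3)]); y=.026; log=[]
while y>-.034:
    y-=.0015; tip(y,.096,rate=.03); f=fy()-f0; log.append((round(y,4),round(boxy(manip.get_position()),4),round(f,2)))
    if abs(f)>12: break
for l in log: print(*l)
print(manip.get_time(),manip.get_contact_force())
np.save('f0.npy',f0)
w=grab('wrist');save(w,'w3.png')
E
```

```text
0.0245 0.0244 -0.22
0.023 0.0229 -0.18
0.0215 0.0214 -0.47
0.02 0.0199 -0.0
0.0185 0.0184 0.42
0.017 0.0169 0.38
0.0155 0.0154 -0.14
0.014 0.0139 -0.24
0.0125 0.0124 -0.15
0.011 0.0109 0.61
0.0095 0.0094 -0.28
0.008 0.0081 -0.25
0.0065 0.0069 3.74
0.005 0.0051 3.9
0.0035 0.0032 0.96
0.002 0.0015 0.65
0.0005 0.0 0.55
-0.001 -0.0012 -0.42
-0.0025 -0.0026 -0.83
-0.004 -0.0041 0.86
-0.0055 -0.0056 0.62
-0.007 -0.0067 3.22
-0.0085 -0.0083 2.7
-0.01 -0.0102 2.15
-0.0115 -0.0119 0.78
-0.013 -0.0134 0.48
-0.0145 -0.0147 0.49
-0.016 -0.0161 -1.21
-0.0175 -0.0176 -0.34
-0.019 -0.0191 0.26
-0.0205 -0.02 4.03
-0.022 -0.0203 11.22
-0.0235 -0.0206 17.03
14.9583 [ 4.53946302 17.43245107 -5.0784303 ]
```

View pics/w3.png

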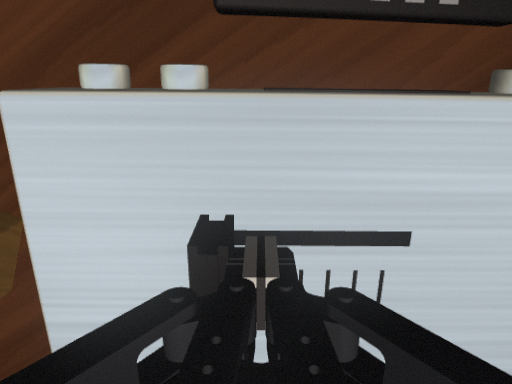

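The lever is against its stop: the force rose to 17 N with the finger stalled at y of about -0.0203. I now move to the other side and push back click by click.

```bash
python3 - <<'E'
from h import *
tip(-.010,.096,rate=.05); tip(-.010,.14); tip(-.076,.14); tip(-.076,.096,rate=.05); manip.hold(.3)
f0=np.mean([fy() for _ in range(4)]); q=-.010
while q<.0225:
    q+=.0015 if q<-.003 else .001; tip(q-.0638,.096,rate=.03); print(round(q,4),round(boxy(manip.get_position())+.0638,4),round(fy()-f0,2))
print(manip.get_time(),manip.get_contact_force())
w=grab('wrist');save(w,'w4.png')
E
```

```text
-0.0085 -0.0083 1.12
-0.007 -0.0069 0.87
-0.0055 -0.0054 0.3
-0.004 -0.0039 0.78
-0.0025 -0.0024 -0.21
-0.0015 -0.0014 0.68
-0.0005 -0.0004 0.25
0.0005 0.0005 0.34
0.0015 0.0013 -2.15
0.0025 0.0023 -3.85
0.0035 0.0036 -3.01
0.0045 0.0047 -2.42
0.0055 0.0057 -0.78
0.0065 0.0067 -0.42
0.0075 0.0077 -0.4
0.0085 0.0087 1.75
0.0095 0.0096 0.66
0.0105 0.0106 0.92
0.0115 0.0116 -0.42
0.0125 0.0126 0.59
0.0135 0.0135 0.78
0.0145 0.0145 0.51
0.0155 0.0152 -2.91
0.0165 0.0163 -3.6
0.0175 0.0176 -2.92
0.0185 0.0187 -1.42
0.0195 0.0197 -1.15
0.0205 0.0207 -0.6
0.0215 0.0217 0.01
0.0225 0.0227 -0.14
25.3167 [-0.07760632 -0.47807456 -0.53685241]
```

View pics/w4.png

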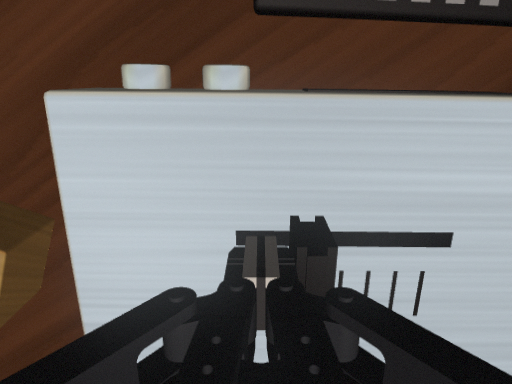

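Two clicks are done. Four marks (3rd to 6th) are still to the right of the lever at columns 340 to 420, so the lever is in the second click. One more push, stopping as soon as the force fades past half-way.

```bash
python3 - <<'E'
from h import *
f0=np.mean([fy() for _ in range(4)]); q=.0225
while q<.0372:
    q+=.001; tip(q-.0638,.096,rate=.03); print(round(q,4),round(boxy(manip.get_position())+.0638,4),round(fy()-f0,2))
manip.hold(.2); tip(.018-.0638,.096,rate=.05); tip(.018-.0638,.15)
manip.move_to(np.r_[.535,.088,.25],ROT); manip.hold(.3)
w=grab('wrist');save(w,'w5.png')
g=cv2.cvtColor(w['image'],cv2.COLOR_RGB2GRAY)
m=(g<110).astype(np.uint8); m[:100]=0;m[225:]=0;m[:,:135]=0;m[:,390:]=0
n,l,s,c=cv2.connectedComponentsWithStats(m)
print([x.tolist() for x in s[1:] if x[4]>8])
x=np.where(g[170,210:320]<110)[0]+210; print(x.min(),x.max()); print('joint',boxy(onz(w,[((x.min()+x.max())/2,170)],.0965))+.042, manip.get_time(),manip.get_contact_force())
E
```

```text
0.0235 0.0236 -0.85
0.0245 0.0246 -0.73
0.0255 0.0256 -1.55
0.0265 0.0266 0.04
0.0275 0.0276 -0.88
0.0285 0.0285 -0.73
0.0295 0.0292 -3.33
0.0305 0.0303 -6.22
0.0315 0.0316 -5.51
0.0325 0.0327 -2.81
0.0335 0.0337 -2.06
0.0345 0.0347 -1.92
0.0355 0.0357 -1.17
0.0365 0.0367 -0.54
0.0375 0.0376 -1.2
[[204, 148, 119, 51, 1472], [214, 180, 9, 16, 125], [232, 181, 2, 11, 22], [247, 181, 2, 15, 29], [277, 181, 2, 21, 41], [291, 181, 3, 24, 44], [306, 182, 3, 26, 51]]
254 272
joint [0.04245272] 31.2333 [-0.38114897 -0.3287788   0.17486021]
```

View pics/w5.png

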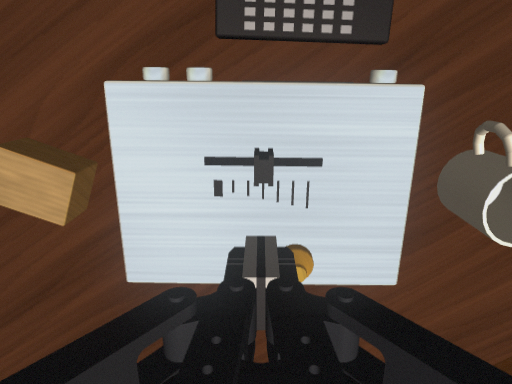

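The lever (263,167) sits over the third thin line, with a measured joint value of 42.5 mm. The puck, mug, carton and remote look unmoved, and the hand is clear at 0.25 m.

```bash
python3 -c "
from h import *
print(manip.get_contact_force()); manip.sign_off()"
```

```text
[-0.38114897 -0.3287788   0.17486021]
the job is handed in; nothing more can be done
```

I pushed the lever home with the closed fingertips. It reached the stop, with the force rising to 17 N and the finger stalled. I then pushed it back from the other side through three clicks, each seen as a force peak of about 4 to 6 N fading to near zero at half-way. I stopped at 37.5 mm of finger travel, before the fourth-click hump.

In the last wrist picture the lever sits over the third line, measuring 42.5 mm against a target of 42 ± 4 mm. The puck, mug, carton and remote look unmoved; I compared them by eye, not by measurement. The hand is clear, with contact force at noise level (about 0.5 N), at about 31 s of the 61 s allowed.

One check disagreed slightly. Triangulating the lever top from the wrist and side views gave about 89.5 mm, where the wrist and scene views gave 97 mm. I used 96.5 mm from the task text, and the contacts were consistent with it to about 1 mm along the slot. I viewed seven pictures.

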